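# Dock a carrier plate with a cam lock on a sloping stand

## Task

Slide the aluminium carrier plate along its sloping bed towards the cam lock until its headed stud is in the lock and the plate meets the two sprung pads. Then turn the lock's bar handle clockwise, regrasping as needed, until it clicks past its detent and the cam has drawn the plate tight against the pads. Let go, leave it locked, and do not disturb the tape roll, the tub or the syringe.

Things in the scene. Friction and masses are not known exactly. Their poses are not given: they have to be found in the camera images.
- stand: Fixed stand, 285 mm long (y), 100 mm deep (x); origin on the worktop under its middle; x away from the robot, y along the bed to the cam lock, z up. Only position and yaw vary. Its flat bed faces the robot, sloping 30 deg: outward normal n = (-0.5, 0, 0.866), up-slope (0.866, 0, 0.5) in this frame. Two rails 14 mm tall guide the plate with 1.5 mm play a side.
- bed_centre (a point): Middle of the bed surface under the plate, at (0, 0, 0.048) in the stand's frame. Heights 'above the bed' are measured from here along n.
- cam_axis (a point): Where the cam's axis (along n) passes the rim of the lock's open-topped housing, 38 mm above the bed, y = 0.100 in the stand's frame. The housing is 93 mm along y, 94 mm across; its port face (y = 0.055) has a 26 mm port for the stud, and beside it two sprung rubber pads whose faces stand at y = 0.050 and together press back with 1.4 N per mm over 5 mm.
- rib_centre (a point): Centre of the black grip rib on the loose carrier plate: 14 mm thick along y, 50 mm long up the slope, 24 to 60 mm above the bed (this point 42 mm). The plate (0.35 kg; 100 mm along y, 77 mm across, 24 mm thick) lies between the rails; the rib is 35 mm from its middle, at the end away from the lock. Axes parallel to the stand's. Sliding takes 2 to 5 N.
- stud_head (a point): Centre of the stud's barrel head (14 mm across, 29 mm tall along n, 8 mm neck), 28.5 mm out of the plate's edge towards the lock, 16 mm above the bed, 113.5 mm along y from the rib's centre. Its y in the stand's frame: 0.013 to 0.046 at the start, 0.0785 where the plate just meets the pads, about 0.0825 when drawn tight by the cam.
- cam_handle (a joint): Turn of cam and handle (rad), growing clockwise seen facing the bed (about -n). Starts at -0.55 to 0.1; at 0 the handle's nose points along the bed at the plate. Below 0.2 the mouth lets the stud in; from 0.5 to 1.95 the spiral wall draws it. A sprung detent resists from 1.75, is passed at 2.0; stop at 2.30. Takes up to 0.3 N m and does not turn back by itself.
- handle_grip (a point): On the cam's axis, in the black bar handle: 60 mm long, 14 mm thick, from 42 to 78 mm above the bed along n (this point 60 mm), y = 0.100 in the stand's frame. The bar lies along the stand's y at joint value 0 and turns with the joint about n; this axis leans 30 deg from vertical towards the robot, so the tool must lean so too.
- handle_nose (a point): Tip of the thin nose (7 mm thick, 20 mm long) that juts from one end of the bar, 50 mm from the cam's axis, 51 mm above the bed; it shows which way the cam is turned.
- tape_roll: Bystander: beige tape roll, 68 mm across, 19 mm tall, lying on the worktop; origin at its underside.
- parts_tub: Bystander: blue round tub, 69 mm across, 30 mm tall; origin at its underside.
- syringe_a: Bystander: syringe with orange ends, 106 mm long, 32 mm wide, lying on the worktop; origin at its underside.
- carrier: The carrier plate as a body; origin in the middle of its underside, axes parallel to the stand's.

How it is judged:
By the outcome, as a careful person would: the job done as asked, in the order asked, and still so for the second after the job is handed in, with the robot touching nothing.
It also fails if it takes over 59 s, if anything falls off the work surface, if the arm or the gripper's body presses on something with over 40 N, if the wrist force passes 120 N, or if a joint passes its speed limit or range.

## Robot

A 6-joint arm with a two-finger parallel gripper is mounted at the origin on a cart in front of the work surface, level with it; the furniture and walls round the work are solid. World frame = base frame: x ahead of the robot, y to its left, z up, the work surface at z = 0. Lengths are in m, angles in rad, forces in N, time in s.
With the tool pointing down it reaches from about 0.375 to 0.975 m from the base axis. Payload 3.8 kg.
Tool frame: the origin (TCP) lies on the mounting face of the last link; the fingertips stand 173 mm ahead of it and the grasp point (between the pads) lies 155 mm ahead of it; z points along the fingers, y is the direction in which the jaws open and shut (so a half turn about z gives the same grasp; the last joint's range is limited). The gripper opens to 85 mm and grips with 20 to 120 N. Pads are 22 mm wide; open, the fingers measure 114 mm over their backs; the gripper's body (76 mm by 85 mm) begins 54 mm behind the grasp point. The pads swing forward as they close: fully open they stand 13 mm farther back than shut.
Start: joints at [-1.232, 0.264, 1.604, -0, 1.274, -0.037], TCP at [0.248, -0.628, 0.405] pointing down, gripper open.
Joint ranges: [-2.63, 2.63], [-0.94, 2.18], [0.31, 2.57], [-1.31, 4.45], [0, 2.66], [-2.55, 2.55]. Speed limits (rad/s): [2.57, 2.57, 3.14, 3.14, 3.14, 3.14].

## Interface

Orientations are given as a rotation vector (axis times angle).
In Python, from workcell import bot gives the robot as it stands.
- The arm moves only by the shell command python3 -m jog 'ROWS' [FORCE]. ROWS is JSON, a list that holds one entry, the list of rows, each a list of 7 numbers: the closure, from 0 (fully open) to 1 (shut), then the shift along the tool's x, y, z in cm, then the turn, a rotation vector about the tool's x, y, z in rad. A call has 1 to 12 rows; each row is the pose to reach, as a shift and turn from the pose commanded when the call began, along the tool's axes at that moment; what a row does not reach only later rows make up. A row lasts 1/8 s, in which the tool goes at most 62.5 mm and 10.7 degrees, less where a joint would pass 70% of its speed; a pose out of reach is approached as far as the arm can. A call with a gripper value outside its range is refused whole. The fingers move at their own pace and stop on an object; FORCE is the grip in N (left out, the last holds). Time passes only in rows, so rows that repeat a pose let the fingers close. It gives the time, the measured TCP pose, the force and the opening at its end, in the units of the state.
- bot.read_state(): the state, without advancing time (a new reading comes with each control period).
- bot.read_camera(name): name is "side" or "top" or "wrist"; returns the picture (384x512x3 uint8, red, green, blue); there is no depth.
- bot.camera_model(name): a dict with "intrinsics" (3x3 intrinsics, pixels), "rvec" (rotation vector, rad) and "tvec" (3), from world to camera coordinates, as OpenCV has them. Camera axes: x right, y down, z forward; pixel columns grow to the right and rows downward; lengths in m; the calibration is good to about 2 mm. A picture is of the moment at which its call begins: read the wrist's pose just before it. camera_model takes no time and is no camera call; for the wrist camera it gives the pose at the moment of the call.
- bot.finish_job(): hands the job in, once; it reports no verdict.
The state is a dict: "time": time; "q": joint angles; "joint_vel": joint speeds; "joint_torque": joint torques, N m; "tool_pos": TCP position; "tcp_rot": TCP orientation; "wrist_force": force on the tool from outside, world axes, zero at the start; "torque": the same for the moment, N m; "width": opening from 0.0 (shut) to 1.0 (fully open).
Only numpy, scipy, OpenCV 4.12 (cv2) and the standard library are available. Lean on these libraries where they do the work, as an engineer would, in place of code of your own. Each camera call takes 0.05 s, during which the arm holds its last target.

## Working session

There is one attempt and no reset: what is moved stays moved. The work goes in short steps, Python scripts to look and compute and a shell command to move; the robot and the scene stay as the last step left them, time stands still between calls to the robot, and variables do not carry over. Pictures are saved under pics/ and viewed, and the job is handed in when it is done.

```bash
ls; mkdir -p pics; python3 - <<'E'
from workcell import bot
import cv2,numpy as np
s=bot.read_state();print(s)
for n in ("side","top","wrist"):
    m=bot.camera_model(n);print(n,m)
    cv2.imwrite(f"pics/{n}0.png",bot.read_camera(n)[:,:,::-1])
E
```

```text
pics
{'time': 0.0, 'q': array([-1.23191680e+00,  2.64735379e-01,  1.60534309e+00, -2.78308111e-05,
        1.27367778e+00, -3.69127997e-02]), 'joint_vel': array([-0.00049106, -0.00183944,  0.00029103, -0.0009093 ,  0.00123147,
        0.0018031 ]), 'joint_torque': array([-1.51208682e-03, -5.15119886e+01, -3.67316437e+01, -2.96009803e-04,
        1.25974408e-02, -2.66511540e-05]), 'tool_pos': array([ 0.24760697, -0.62758866,  0.40339027]), 'tcp_rot': array([-3.08419886e+00, -5.86439749e-01,  5.52116772e-04]), 'wrist_force': array([ 0.39028719,  0.38592615, -0.46702323]), 'torque': array([ 0.04552465, -0.01010114,  0.0094935 ]), 'width': 0.9991973234670606}
side {'intrinsics': array([[377.11252488,   0.        , 259.41369094],
       [  0.        , 377.11252488, 186.06843745],
       [  0.        ,   0.        ,   1.        ]]), 'rvec': array([ 2.19367303,  0.458711  , -0.22338015]), 'tvec': array([-0.41066407, -0.04074348,  1.22543675])}
top {'intrinsics': array([[356.69953046,   0.        , 255.30613655],
       [  0.        , 356.69953046, 188.71230836],
       [  0.        ,   0.        ,   1.        ]]), 'rvec': array([ 2.09595591, -2.13414431,  0.15140945]), 'tvec': array([0.01983863, 0.42324633, 0.87762215])}
wrist {'intrinsics': array([[326.18221094,   0.        , 255.50742512],
       [  0.        , 326.18221094, 190.33387218],
       [  0.        ,   0.        ,   1.        ]]), 'rvec': array([-2.39887975,  1.63155169,  0.23446661]), 'tvec': array([-0.67306051, -0.036829  ,  0.37944774])}
```

View pics/top0.png

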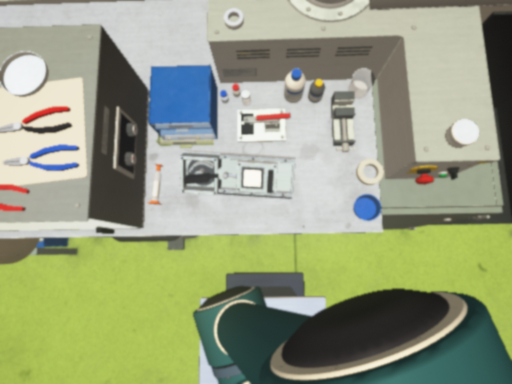

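View pics/side0.png

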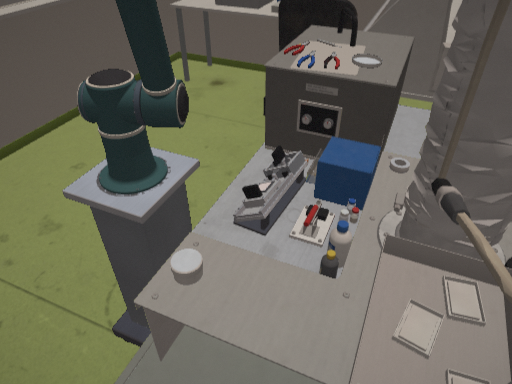

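View pics/wrist0.png

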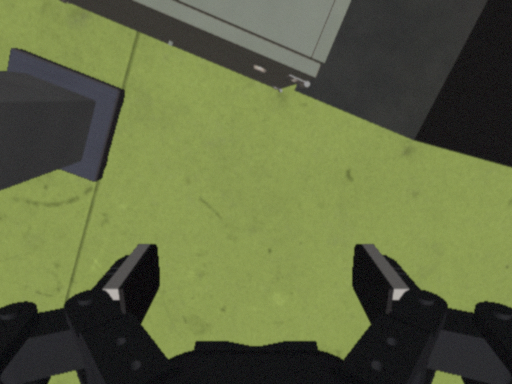

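The top view shows the stand at px (182–295, 153–198), with the lock at its left end (+y). The tape is at (370,172), the tub at (367,207) and the syringe at (155,185). The wrist camera sees only floor. I'll zoom in on the stand.

```bash
python3 - <<'E'
import cv2
t=cv2.imread("pics/top0.png")[140:215,140:310];cv2.imwrite("pics/topz.png",cv2.resize(t,None,fx=4.7,fy=4.7,interpolation=cv2.INTER_CUBIC))
t=cv2.imread("pics/side0.png")[135:240,225:335];cv2.imwrite("pics/sidez.png",cv2.resize(t,None,fx=5.5,fy=5.5,interpolation=cv2.INTER_CUBIC))
E
```

```text
(no output)
```

View pics/topz.png

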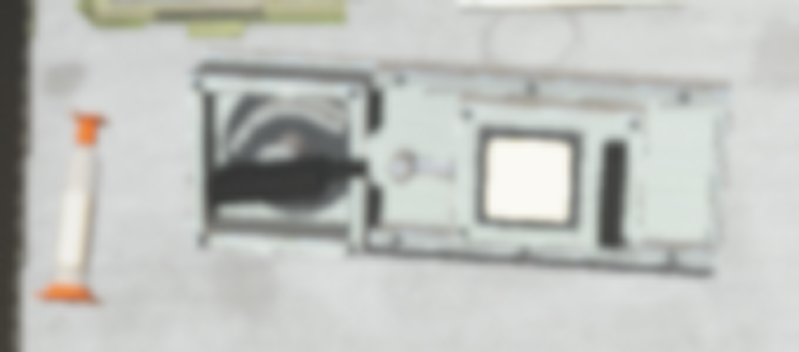

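View pics/sidez.png

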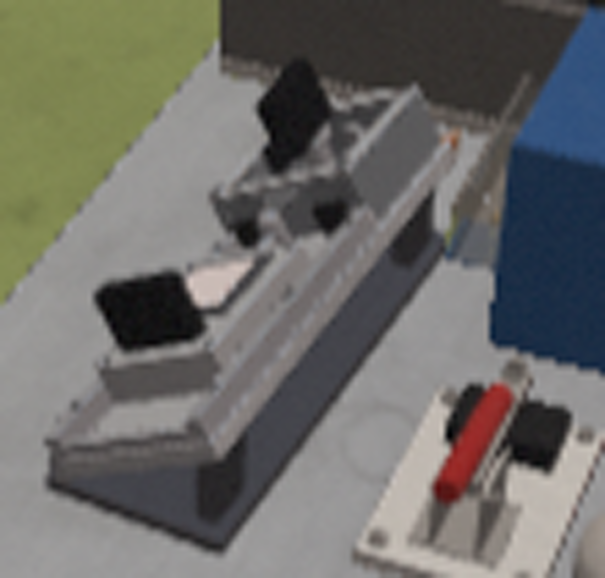

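```bash
cat > h.py <<'E'
import numpy as np,cv2
from scipy.spatial.transform import Rotation as R
def ray(m,uv):
    Rm=cv2.Rodrigues(np.array(m["rvec"]))[0];t=np.array(m["tvec"])
    d=Rm.T@np.linalg.inv(m["intrinsics"])@np.array([uv[0],uv[1],1.0]);return -Rm.T@t,d/np.linalg.norm(d)
def onz(m,uv,z):
    c,d=ray(m,uv);return c+d*(z-c[2])/d[2]
def proj(m,p):
    return cv2.projectPoints(np.array(p,float).reshape(-1,3),np.array(m["rvec"]),np.array(m["tvec"]),m["intrinsics"],None)[0].reshape(-1,2)
def tri(m1,u1,m2,u2):
    c1,d1=ray(m1,u1);c2,d2=ray(m2,u2)
    A=np.stack([d1,-d2],1);s=np.linalg.lstsq(A,c2-c1,rcond=None)[0]
    a=c1+s[0]*d1;b=c2+s[1]*d2;return (a+b)/2,np.linalg.norm(a-b)
E
python3 - <<'E'
from workcell import bot
from h import *
T=bot.camera_model("top");S=bot.camera_model("side")
t=lambda x,y:(140+x/4.7,140+y/4.7)
s=lambda x,y:(225+x/5.5,135+y/5.5)
print("rib top",onz(T,t(613,193),.100))
print("rib tri",tri(T,t(613,193),S,s(140,295)))
for n,a,z in(("nose",(368,168),.048+.051*.866),("barL",(212,187),.11),("barR",(330,175),.11),("far L",(200,70),.09),("far R",(725,85),.08),("near R",(712,272),.03),("near L",(365,255),.03),("stud",(403,165),.048+.03*.866)):
    print(n,onz(T,t(*a),z))
print(proj(T,[[.6,0,0],[.6,.1,0],[.7,0,0]]))
E
```

```text
rib top [ 0.4302644  -0.02621416  0.1       ]
rib tri (array([ 0.43233621, -0.02591153,  0.09278931]), np.float64(0.0014840847583672617))
nose [0.44777257 0.10010811 0.092166  ]
barL [0.43581363 0.17711246 0.11      ]
barR [0.44070108 0.11699229 0.11      ]
far L [0.50296634 0.18934912 0.09      ]
far R [ 0.49084209 -0.08661369  0.08      ]
near R [ 0.39902953 -0.08009052  0.03      ]
near L [0.41233209 0.11013242 0.03      ]
stud [0.45293162 0.08402609 0.07398   ]
[[259.22101282 127.88984091]
 [223.03176523 128.82846255]
 [258.61405581  93.82111132]]
```

```bash
cat >> h.py <<'E'
YAW=-0.05
def toolR(th=0.0,yaw=None):
    """tool z=-n, tool y=-stand y, turned th clockwise about -n (tool z)"""
    yaw=YAW if yaw is None else yaw
    Z=R.from_euler('z',yaw).as_matrix()
    M=np.stack([[.866025,0,.5],[0,-1,0],[.5,0,-.866025]],1)
    return R.from_matrix(Z@M)*R.from_rotvec([0,0,th])
DOWN=R.from_matrix(np.stack([[1,0,0],[0,-1,0],[0,0,-1]],1).astype(float))
def rel(p0,r0,p1,R1):
    R0=R.from_rotvec(r0);return np.round(100*R0.inv().apply(np.array(p1)-p0),2),np.round((R0.inv()*R1).as_rotvec(),3)
E
python3 - <<'E'
from workcell import bot
from h import *
s=bot.read_state();p,r=s["tool_pos"],s["tcp_rot"]
print(rel(p,r,[.25,-.3,.45],DOWN),rel(p,r,[.37,-.0,.45],DOWN))
W=bot.camera_model("wrist");Rm=cv2.Rodrigues(W["rvec"])[0];c=-Rm.T@W["tvec"]
R0=R.from_rotvec(r);print("cam in tool",R0.inv().apply(c-p),"axes",np.round(R0.inv().as_matrix()@Rm.T,3))
T=bot.camera_model("top")
for z in(0,.15,.3):print(onz(T,(383,215),z),onz(T,(415,165),z))
E
```

```text
(array([ 12.24, -30.4 ,  -4.58]), array([-0.002,  0.   ,  0.376])) (array([ 34.42, -53.9 ,  -4.54]), array([-0.002,  0.   ,  0.376]))
cam in tool [ 0.07008215 -0.00055245  0.03054464] axes [[ 0.    -0.961 -0.278]
 [ 1.     0.    -0.001]
 [ 0.001 -0.278  0.961]]
[ 0.35359805 -0.31849147  0.        ] [ 0.48531181 -0.4129315   0.        ]
[ 0.33926304 -0.27007315  0.15      ] [ 0.44991368 -0.34941073  0.15      ]
[ 0.32492803 -0.22165484  0.3       ] [ 0.41451555 -0.28588995  0.3       ]
```

```bash
python3 -m jog '[[[0,2,-6,-1.5,0,0,0],[0,4.5,-12,-3,0,0,0.05],[0,7,-18,-4.6,0,0,0.1],[0,9.5,-24,-4.6,0,0,0.2],[0,12,-30,-4.6,0,0,0.3],[0,16,-34,-4.6,0,0,0.376],[0,20,-39,-4.6,0,0,0.376],[0,25,-44,-4.6,0,0,0.376],[0,29,-49,-4.6,0,0,0.376],[0,34,-54,-4.5,0,0,0.376],[0,34,-54,-4.5,0,0,0.376],[0,34,-54,-4.5,0,0,0.376]]]'
python3 - <<'E'
from workcell import bot
from h import *
s=bot.read_state();p,r=s["tool_pos"],s["tcp_rot"]
print(s["q"],p,r)
cv2.imwrite("pics/w1.png",bot.read_camera("wrist")[:,:,::-1])
G=np.array([.45,.06,.09]);n=np.array([-.5,0,.866])
for d in(.24,.28,.32):print(G+n*d,rel(p,r,G+n*d,toolR()))
E
```

```text
time: 1.65
tool_pos: [0.366, 0.0008, 0.4494]
tcp_rot: [-3.141, -0.007, 0.001]
wrist_force: [0.1, -0.7, 0.2]
width: 0.998
[-6.59672135e-02 -3.83452887e-01  2.13451435e+00  8.74368285e-05
  1.39119314e+00  1.50025654e+00] [0.36595537 0.00079317 0.44942621] [-3.14145336e+00 -7.15769361e-03  1.02810106e-03]
[0.33    0.06    0.29784] (array([-3.56, -5.93, 15.16]), array([-0.014,  0.524,  0.053]))
[0.31    0.06    0.33248] (array([-5.56, -5.94, 11.7 ]), array([-0.014,  0.524,  0.053]))
[0.29    0.06    0.36712] (array([-7.56, -5.95,  8.24]), array([-0.014,  0.524,  0.053]))
```

View pics/w1.png

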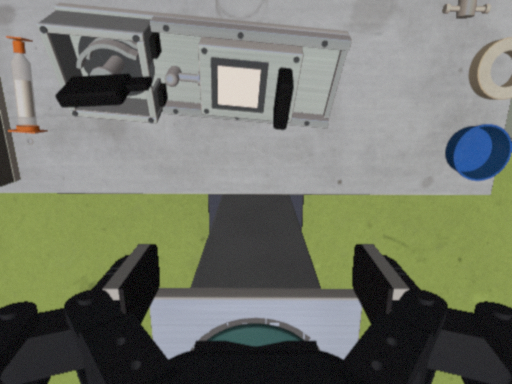

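The wrist view shows the rib at (283,98), the plate's white square at (239,86), the stud head at (173,76), the handle bar at (95,91) with its nose pointing right at about (150,84), the tub at (480,151), the tape at (495,70) and the syringe at (24,85). I'll lean the tool to match the slope.

```bash
python3 -m jog '[[[0,-2,-2,3,0,0.17,0.02],[0,-4,-4,6,0,0.35,0.04],[0,-6.5,-6,9.5,-0.014,0.524,0.053],[0,-6.5,-6,9.5,-0.014,0.524,0.053],[0,-6.5,-6,9.5,-0.014,0.524,0.053],[0,-6.5,-6,9.5,-0.014,0.524,0.053]]]'
python3 - <<'E'
from workcell import bot
from h import *
s=bot.read_state();p,r=s["tool_pos"],s["tcp_rot"]
print(s["q"],p,r,R.from_rotvec(r).as_matrix()[:,2])
m=bot.camera_model("wrist");im=bot.read_camera("wrist")
import pickle;pickle.dump((m,im),open("w2.pkl","wb"))
cv2.imwrite("pics/w2.png",im[:,:,::-1])
E
```

```text
time: 2.45
tool_pos: [0.3035, 0.0586, 0.3594]
tcp_rot: [3.018, -0.086, 0.818]
wrist_force: [-0.3, -0.4, -0.3]
width: 0.996
[ 0.17519729 -0.69049979  2.50262562 -0.15854117  0.81764195  1.88139593] [0.30352848 0.05862779 0.35942198] [ 3.01764841 -0.08618894  0.81847355] [ 0.50450065 -0.02766524 -0.86296798]
```

View pics/w2.png

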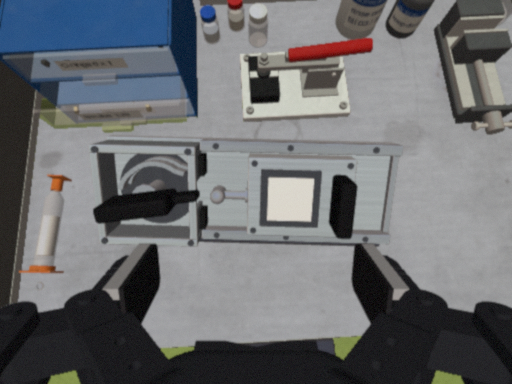

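The leaned view is clear: rib at (343,206), stud head at (218,195), bar at (135,205), nose tip at about (199,196). Next I'll zoom in for accurate pixels.

```bash
python3 - <<'E'
import cv2
i=cv2.imread("pics/w2.png")
def crop(a,b,c,d,f,name):
    t=cv2.resize(i[b:d,a:c],None,fx=f,fy=f,interpolation=cv2.INTER_CUBIC)
    for k in range(a,c,10):cv2.line(t,(int((k-a+.5)*f),0),(int((k-a+.5)*f),6 if k%50 else 16),(0,0,255),1)
    for k in range(b,d,10):cv2.line(t,(0,int((k-b+.5)*f)),(6 if k%50 else 16,int((k-b+.5)*f)),(0,0,255),1)
    cv2.imwrite(name,t)
crop(230,130,410,250,4.4,"pics/w2r.png");crop(80,130,260,250,4.4,"pics/w2l.png")
E
```

```text
(no output)
```

View pics/w2r.png

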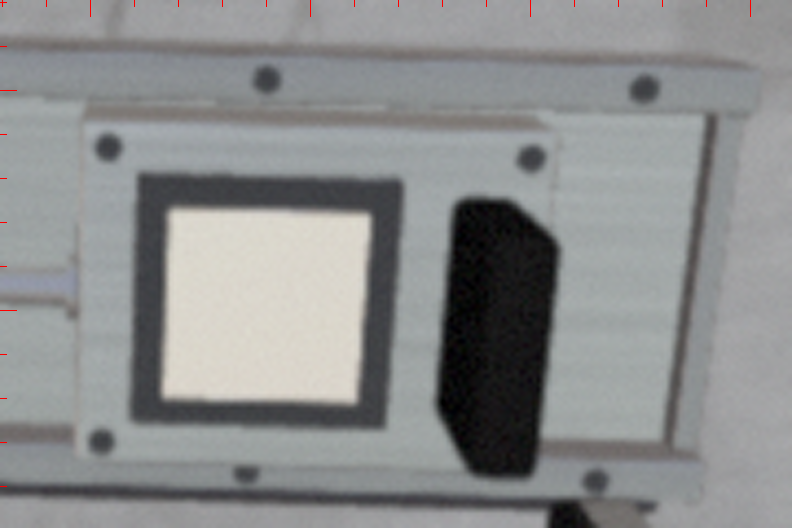

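View pics/w2l.png

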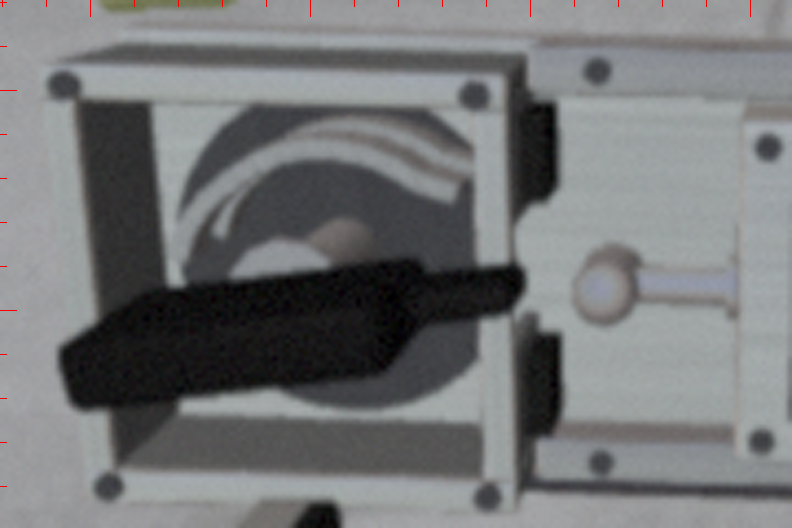

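```bash
cat > fit.py <<'E'
from h import *
import pickle
from scipy.optimize import least_squares
m,im=pickle.load(open("w2.pkl","rb"))
Lp=lambda x,y:np.array([80+(x+.5)/4.4-.5,130+(y+.5)/4.4-.5])
Rp=lambda x,y:np.array([230+(x+.5)/4.4-.5,130+(y+.5)/4.4-.5])
N=np.array([-.5,0,.866025]);U=np.array([.866025,0,.5]);Y=np.array([0,1.,0])
def W(P,y,u,h):
    return R.from_euler('z',P[2]).apply(Y*y+U*u+N*h)+[P[0],P[1],.048]
obs=[(Lp(47,67),.148,.047,.038,0),(Lp(512,80),.055,.047,.038,0),(Lp(82,503),.148,-.047,.038,0),(Lp(519,509),.055,-.047,.038,0),
 (Rp(83,120),.05,.0385,.024,1),(Rp(553,137),-.05,.0385,.024,1),(Rp(75,455),.05,-.0385,.024,1),(Lp(604,291),.0785,0,.030,1)]
def f(P):
    e=[]
    for o,y,u,h,k in obs:
        e.append(proj(m,W(P,y+k*P[3],u+k*P[4],h))[0]-o)
    return np.concatenate(e)
if __name__=="__main__":
    s=least_squares(f,[.47,.06,-.05,-.03,0],x_scale=[.1,.1,.1,.1,.01]);P=s.x
    print("bx,by,yaw,s,u",P,"stud y",P[3]+.0785);print(np.round(s.fun.reshape(-1,2),1))
    n=R.from_euler('z',P[2]).apply(N)
    def onpl(uv,h):
        c,d=ray(m,uv);B=W(P,0,0,h);X=c+d*(n@(B-c))/(n@d)
        X=R.from_euler('z',-P[2]).apply(X-[P[0],P[1],.048]);return X@Y,X@U
    tip=onpl(Lp(523,287),.051);print("nose",tip,"ang",np.arctan2(-(0-tip[1]),.1-tip[0]), np.hypot(tip[0]-.1,tip[1]))
    print("stud top",onpl(Lp(604,291),.0305),"rib top",[onpl(Rp(*q),.06) for q in((513,200),(558,245),(535,475),(470,475))])
    print("bar top",[onpl(Lp(*q),.078) for q in((62,355),(72,408))])
    print("grip",W(P,.1,0,.06),"rib",W(P,P[3]-.035,P[4],.042))
E
python3 fit.py
```

```text
bx,by,yaw,s,u [ 4.60539392e-01  4.78527692e-02 -9.25847639e-02 -3.95569919e-02
  7.45785934e-05] stud y 0.03894300814852726
[[-1.4 -1. ]
 [-0.1 -0.4]
 [ 1.5 -0.7]
 [ 0.2  1.5]
 [-0.7 -0.9]
 [ 2.5 -1.1]
 [-0.8  1.1]
 [-1.1  1.4]]
nose (np.float64(0.0509509989544935), np.float64(0.008152120247314636)) ang 0.16469808624996712 0.049721841961946414
stud top (np.float64(0.037858936946089584), np.float64(0.0016448413698200038)) rib top [(np.float64(-0.07086759448127404), np.float64(0.031914457517042874)), (np.float64(-0.08005733760912982), np.float64(0.023680532402959874)), (np.float64(-0.0808866979218204), np.float64(-0.02248259496485764)), (np.float64(-0.06834817818555519), np.float64(-0.022970488255149565))]
bar top [(np.float64(0.12872939396470318), np.float64(0.0006768302306281587)), (np.float64(0.12797551515826153), np.float64(-0.009441284221128977))]
grip [0.43991313 0.15019805 0.0999615 ] rib [ 0.43280066 -0.02444937  0.08441034]
```

```bash
cat > tgt.py <<'E'
import sys
from workcell import bot
from fit import *
P=[.4605,.0479,-.08,-.0396,0]
def target(y,u,h,th):
    return W(P,y,u,h+.155),toolR(th,P[2])
def show(y,u,h,th):
    s=bot.read_state();p,r=s["tool_pos"],s["tcp_rot"]
    print((y,u,h,th),*target(y,u,h,th)[:1],*rel(p,r,*target(y,u,h,th)))
def where():
    s=bot.read_state();p,r=s["tool_pos"],s["tcp_rot"];Rr=R.from_rotvec(r)
    g=p+.155*Rr.as_matrix()[:,2];X=R.from_euler('z',-P[2]).apply(g-[P[0],P[1],.048])
    print("t",s["time"],"grasp y,u,h mm",np.round(1000*np.array([X@Y,X@U,X@N]),1),"rot",np.round((toolR(0,P[2]).inv()*Rr).as_rotvec(),3),"F",np.round(s["wrist_force"],1),"w",round(s["width"],3),"q",np.round(s["q"],2))
    Rs=R.from_euler('z',P[2])*R.from_matrix(np.stack([Y,U,N],1))
    print("F in y,u,n",np.round(Rs.inv().apply(s["wrist_force"]),1),"T",np.round(Rs.inv().apply(s["torque"]),2))
if __name__=="__main__":
    where()
    a=[float(x) for x in sys.argv[1:]]
    for i in range(0,len(a),4):show(*a[i:i+4])
E
python3 tgt.py -.0746 0 .11 0 -.0746 0 .047 0
```

```text
t 2.5 grasp y,u,h mm [1.000e-01 1.990e+01 1.931e+02] rot [ 0.013  0.005 -0.019] F [-0.5  0.  -0.4] w 1.001 q [ 0.18 -0.69  2.5  -0.16  0.82  1.88]Traceback (most recent call last):
  File "tgt.py", line 17, in <module>
    where()
    ~~~~~^^
  File "tgt.py", line 14, in where
    Rs=R.from_euler('z',P[2])*R.from_matrix(np.stack([Y,U,N],1))
                              ~~~~~~~~~~~~~^^^^^^^^^^^^^^^^^^^^^
  File "scipy/spatial/transform/_rotation.pyx", line 1143, in scipy.spatial.transform._rotation.Rotation.from_matrix
ValueError: Non-positive determinant (left-handed or null coordinate frame) in rotation matrix 0: [[ 0.        0.866025 -0.5     ]
 [ 1.        0.        0.      ]
 [ 0.        0.5       0.866025]].
```

```bash
sed -i 's/\[Y,U,N\],1)/[U,Y,N],1)/; s/F in y,u,n/F in u,y,n/' tgt.py; sed -i '1i import numpy as np' tgt.py; sed -i '/^import numpy/a np.set_printoptions(suppress=True)' tgt.py
python3 tgt.py -.0746 0 .11 0 -.0746 0 .047 0
```

```text
t 2.5 grasp y,u,h mm [  0.1  19.9 193.1] rot [ 0.013  0.005 -0.019] F [-0.5  0.  -0.4] w 1.001 q [ 0.18 -0.69  2.5  -0.16  0.82  1.88]
F in u,y,n [-0.6 -0.  -0.1] T [-0.    0.21 -0.07]
(-0.0746, 0.0, 0.11, 0.0) [ 0.32246214 -0.01587271  0.27749662] [-2.1   7.34  8.2 ] [-0.013 -0.005  0.019]
(-0.0746, 0.0, 0.047, 0.0) [ 0.35386139 -0.01839002  0.22293705] [-2.13  7.42 14.5 ] [-0.013 -0.005  0.019]
```

```bash
python3 -m jog '[[[0,-1,3,3,-0.01,0,0.02],[0,-2,6,5.5,-0.013,-0.005,0.019],[0,-2.1,7.3,8.2,-0.013,-0.005,0.019],[0,-2.1,7.3,8.2,-0.013,-0.005,0.019],[0,-2.1,7.3,8.2,-0.013,-0.005,0.019]]]'
python3 - <<'E'
from tgt import *
where()
m=bot.camera_model("wrist");im=bot.read_camera("wrist")
pickle.dump((m,im),open("w3.pkl","wb"))
i=im[:,:,::-1].copy();cv2.imwrite("pics/w3.png",i)
E
python3 tgt.py -.0746 0 .047 0
```

```text
time: 3.12
tool_pos: [0.3334, -0.0159, 0.2837]
tcp_rot: [3.018, -0.118, 0.783]
wrist_force: [0.5, -0.0, 0.4]
width: 0.999
t 3.125 grasp y,u,h mm [-73.9  10.1 109.9] rot [-0.001 -0.016 -0.002] F [ 0.5 -0.   0.4] w 0.999 q [-0.14 -0.52  2.57  0.05  0.59  1.48]
F in u,y,n [0.6 0.  0. ] T [-0.01  0.22 -0.  ]
t 3.175 grasp y,u,h mm [-73.5  10.1 110.1] rot [-0.001 -0.015 -0.003] F [ 0.1 -0.1  0.2] w 1.002 q [-0.13 -0.52  2.57  0.05  0.59  1.48]
F in u,y,n [ 0.2 -0.1  0.2] T [-0.    0.24  0.01]
(-0.0746, 0.0, 0.047, 0.0) [ 0.35386139 -0.01839002  0.22293705] [-1.15  0.11  6.32] [0.001 0.015 0.003]
```

View pics/w3.png

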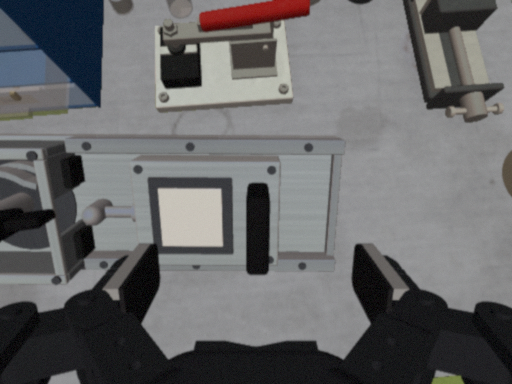

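Rib is at (257,228), centred between the fingers (midline about 255). Joint 3 is at its limit here, so u is 10 mm off. I'll go down in steps.

```bash
python3 -m jog '[[[0,0,0,2,0,0.0,0],[0,0,0,3.5,0,0.0,0],[0,0,0,3.5,0,0.0,0]]]'; python3 tgt.py -.0746 0 .047 0
```

```text
time: 3.55
tool_pos: [0.3513, -0.0163, 0.253]
tcp_rot: [3.02, -0.114, 0.779]
wrist_force: [0.1, -0.7, -0.5]
width: 0.998
t 3.55 grasp y,u,h mm [-72.6   9.7  74.4] rot [ 0.    -0.019 -0.004] F [ 0.1 -0.7 -0.5] w 0.998 q [-0.13 -0.41  2.57  0.05  0.48  1.48]
F in u,y,n [-0.1 -0.7 -0.5] T [ 0.02  0.23 -0.01]
(-0.0746, 0.0, 0.047, 0.0) [ 0.35386139 -0.01839002  0.22293705] [-1.22  0.19  2.76] [-0.     0.019  0.004]
```

```bash
python3 -m jog '[[[0,-0.4,0.1,1.5,0,0.01,0.0],[0,-0.7,0.2,2.7,0,0.019,0.004],[0,-0.7,0.2,2.7,0,0.019,0.004]]]'; python3 tgt.py -.0746 0 .047 0
python3 - <<'E'
from tgt import *
cv2.imwrite("pics/w4.png",bot.read_camera("wrist")[:,:,::-1])
E
```

```text
time: 3.92
tool_pos: [0.3656, -0.0194, 0.2298]
tcp_rot: [3.015, -0.121, 0.798]
wrist_force: [-0.5, -0.2, 0.1]
width: 0.997
t 3.925 grasp y,u,h mm [-74.7  12.6  47. ] rot [-0.    -0.006  0.   ] F [-0.5 -0.2  0.1] w 0.997 q [-0.13 -0.32  2.57  0.07  0.38  1.46]
F in u,y,n [-0.4 -0.3  0.3] T [ 0.04  0.22 -0.01]
(-0.0746, 0.0, 0.047, 0.0) [ 0.35386139 -0.01839002  0.22293705] [-1.36 -0.01  0.01] [ 0.     0.006 -0.   ]
```

View pics/w4.png

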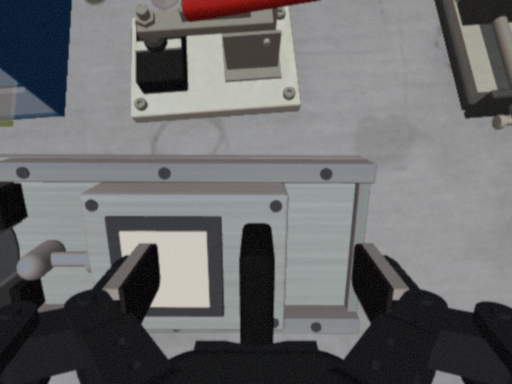

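The rib sits between the open pads at column 257. The grasp lies 12 mm up-slope of the rib's middle, which is still on its 50 mm length. Closing.

```bash
python3 -m jog '[[[0.4,0,0,0,0,0,0],[1,0,0,0,0,0,0],[1,0,0,0,0,0,0],[1,0,0,0,0,0,0],[1,0,0,0,0,0,0],[1,0,0,0,0,0,0]]]' 40; python3 tgt.py 
python3 - <<'E'
from tgt import *
cv2.imwrite("pics/w5.png",bot.read_camera("wrist")[:,:,::-1])
E
```

```text
time: 4.72
tool_pos: [0.3655, -0.0198, 0.2295]
tcp_rot: [3.015, -0.123, 0.798]
wrist_force: [-5.5, 1.0, 6.6]
width: 0.158
t 4.725 grasp y,u,h mm [-75.2  12.5  46.8] rot [-0.001 -0.006  0.001] F [-5.5  1.   6.6] w 0.158 q [-0.13 -0.32  2.57  0.07  0.38  1.46]
F in u,y,n [-1.5  0.5  8.5] T [-0.07  0.43 -0.11]
```

View pics/w5.png

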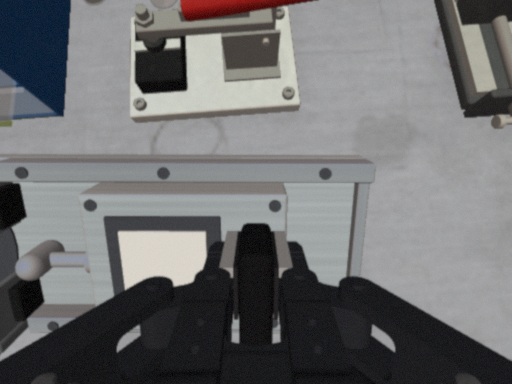

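```bash
python3 -m jog '[[[1,0,-0.4,-0.15,0,0,0],[1,0,-1.0,-0.15,0,0,0],[1,0,-1.6,-0.15,0,0,0],[1,0,-2.0,-0.15,0,0,0],[1,0,-2.0,-0.15,0,0,0]]]'; python3 tgt.py 
python3 - <<'E'
from tgt import *
cv2.imwrite("pics/w6.png",bot.read_camera("wrist")[:,:,::-1])
E
```

```text
time: 5.4
tool_pos: [0.3665, 0.0006, 0.2306]
tcp_rot: [3.015, -0.122, 0.798]
wrist_force: [3.3, 1.7, -3.1]
width: 0.157
t 5.4 grasp y,u,h mm [-54.7  12.4  48.1] rot [-0.    -0.006  0.001] F [ 3.3  1.7 -3.1] w 0.157 q [-0.06 -0.32  2.57 -0.02  0.38  1.61]
F in u,y,n [ 1.2  2.  -4.2] T [ 0.12 -0.02 -0.18]
```

View pics/w6.png

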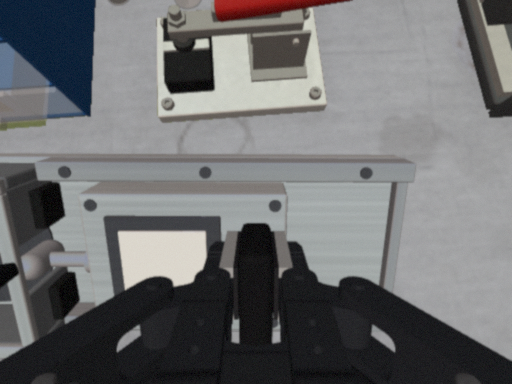

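The plate moved with the tool and the stud head, at (37,262), is approaching the port. I'll continue.

```bash
python3 -m jog '[[[1,0,-0.5,0.05,0,0,0],[1,0,-1.0,0.05,0,0,0],[1,0,-1.5,0.05,0,0,0],[1,0,-1.8,0.05,0,0,0],[1,0,-1.8,0.05,0,0,0]]]'; python3 tgt.py 
python3 - <<'E'
from tgt import *
cv2.imwrite("pics/w7.png",bot.read_camera("wrist")[:,:,::-1])
E
```

```text
time: 6.08
tool_pos: [0.3682, 0.0183, 0.2302]
tcp_rot: [3.015, -0.122, 0.798]
wrist_force: [2.7, 0.8, -1.5]
width: 0.161
t 6.075 grasp y,u,h mm [-37.   12.5  47.6] rot [-0.001 -0.006  0.001] F [ 2.7  0.8 -1.5] w 0.161 q [ 0.   -0.31  2.56 -0.11  0.38  1.75]
F in u,y,n [ 1.5  1.  -2.6] T [ 0.04 -0.12 -0.18]
```

View pics/w7.png

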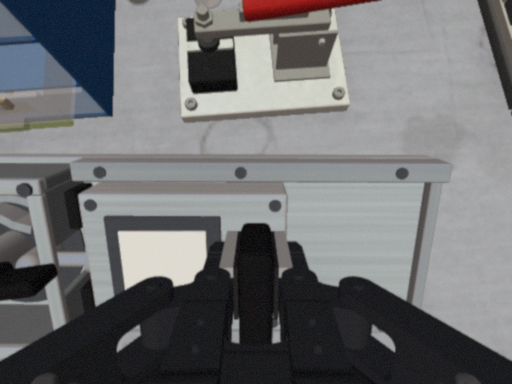

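The pads are nearly touching the plate (about (80,200) in the view). I'll inch forward and watch the y force.

```bash
python3 -m jog '[[[1,0,-0.1,0,0,0,0],[1,0,-0.2,0,0,0,0],[1,0,-0.2,0,0,0,0]]]'>/dev/null; python3 tgt.py;  python3 -m jog '[[[1,0,-0.15,0,0,0,0],[1,0,-0.15,0,0,0,0]]]'>/dev/null; python3 tgt.py
python3 - <<'E'
from tgt import *
cv2.imwrite("pics/w8.png",bot.read_camera("wrist")[:,:,::-1][130:384,0:300])
E
```

```text
t 6.5 grasp y,u,h mm [-35.2  12.5  47.6] rot [-0.001 -0.006  0.001] F [ 2.4 -2.6 -1.1] w 0.156 q [ 0.01 -0.31  2.56 -0.12  0.38  1.76]
F in u,y,n [ 1.7 -2.4 -2.3] T [-0.46 -0.19 -0.09]
t 6.75 grasp y,u,h mm [-33.6  12.5  47.6] rot [-0.001 -0.006  0.001] F [ 3.  -2.7 -2.1] w 0.156 q [ 0.01 -0.31  2.56 -0.13  0.38  1.77]
F in u,y,n [ 1.7 -2.4 -3.4] T [-0.57 -0.17 -0.11]
```

View pics/w8.png

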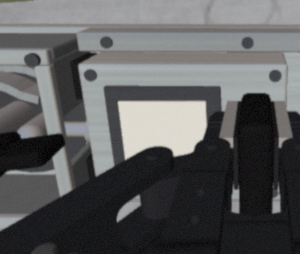

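```bash
for k in 1 2 3; do python3 -m jog '[[[1,0,-0.1,0,0,0,0],[1,0,-0.1,0,0,0,0]]]'>/dev/null; python3 tgt.py; done
```

```text
t 7.05 grasp y,u,h mm [-32.6  12.6  47.6] rot [-0.001 -0.006  0.001] F [ 2.9 -3.5 -0.9] w 0.157 q [ 0.02 -0.31  2.56 -0.13  0.38  1.78]
F in u,y,n [ 2.3 -3.3 -2.4] T [-0.75 -0.24 -0.17]
t 7.3 grasp y,u,h mm [-31.7  12.5  47.6] rot [-0.001 -0.006  0.001] F [ 3.  -5.2  0.5] w 0.153 q [ 0.02 -0.31  2.56 -0.14  0.38  1.79]
F in u,y,n [ 3.2 -5.  -1.3] T [-0.93 -0.27 -0.11]
t 7.55 grasp y,u,h mm [-30.8  12.6  47.7] rot [-0.001 -0.006  0.001] F [ 1.8 -5.4 -0.2] w 0.159 q [ 0.02 -0.31  2.56 -0.14  0.38  1.79]
F in u,y,n [ 1.8 -5.2 -1.3] T [-1.01 -0.24 -0.11]
```

The y reaction rises by about 1.4 N/mm past a reading of about −33 mm, so the plate is on the pads with about 2 mm of compression. Releasing and backing off.

```bash
python3 -m jog '[[[0,0,0,0,0,0,0],[0,0,0,0,0,0,0],[0,0,0,0,0,0,0],[0,0,0,0,0,0,0],[0,0,0,-3,0,0,0],[0,0,0,-6,0,0,0],[0,0,0,-8,0,0,0],[0,0,0,-8,0,0,0]]]'; sed -i 's/^P=.*/P=[.4605,.0495,-.08,-.0396,0]/' tgt.py
python3 - <<'E'
from tgt import *
where()
m=bot.camera_model("wrist");im=bot.read_camera("wrist")
pickle.dump((m,im),open("w9.pkl","wb"))
cv2.imwrite("pics/w9.png",im[:,:,::-1])
E
```

```text
time: 8.55
tool_pos: [0.3295, 0.028, 0.3013]
tcp_rot: [3.013, -0.122, 0.804]
wrist_force: [0.1, -0.7, 0.2]
width: 0.996
t 8.55 grasp y,u,h mm [-31.9  14.7 128.8] rot [-0.    -0.002  0.001] F [ 0.1 -0.7  0.2] w 0.996 q [ 0.04 -0.56  2.55 -0.1   0.63  1.76]
F in u,y,n [ 0.3 -0.7  0.1] T [-0.01  0.27 -0.03]
```

View pics/w9.png

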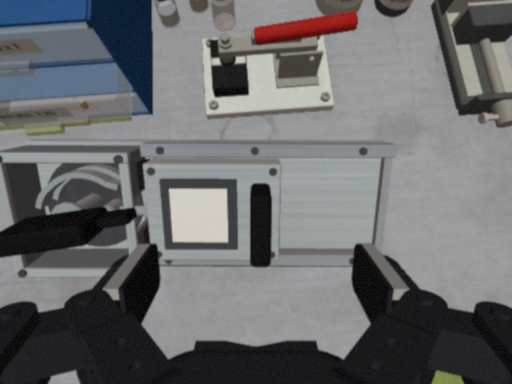

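The plate sits flush with the pads at (145,205), and the handle is still at (75,225), near −0.16. Next: move above the handle while turning the jaws across the bar.

```bash
python3 tgt.py .1 0 .125 -1.735;  python3 -m jog '[[[0,-0.2,-2,0.2,0,0,-0.18],[0,-0.4,-4,0.4,0,0,-0.36],[0,-0.6,-6,0.4,0,0,-0.54],[0,-0.8,-8,0.4,0,0,-0.72],[0,-1,-10,0.4,0,0,-0.90],[0,-1.2,-11,0.4,0,0,-1.08],[0,-1.3,-12,0.4,0,0,-1.26],[0,-1.5,-13,0.4,0,0,-1.44],[0,-1.5,-13.2,0.4,0,0,-1.62],[0,-1.5,-13.2,0.4,0,0,-1.735],[0,-1.5,-13.2,0.4,0,0,-1.735]]]' >/dev/null
python3 tgt.py .1 0 .062 -1.735
python3 - <<'E'
from tgt import *
m=bot.camera_model("wrist");im=bot.read_camera("wrist")
pickle.dump((m,im),open("w10.pkl","wb"))
i=im[:,:,::-1].copy();cv2.imwrite("pics/w10.png",i)
E
```

```text
t 8.6 grasp y,u,h mm [-32.   13.7 127.9] rot [-0.    -0.004  0.001] F [ 0.8 -0.3  0.2] w 0.994 q [ 0.04 -0.56  2.55 -0.1   0.63  1.76]
F in u,y,n [ 0.8 -0.3 -0.2] T [-0.01  0.3   0.  ]
(0.1, 0.0, 0.125, -1.735) [0.32893923 0.16036823 0.290487  ] [ -1.45 -13.19   0.29] [-0.003  0.003 -1.736]
t 9.975 grasp y,u,h mm [ 99.7  -3.2 122.3] rot [ 0.006 -0.008 -1.734] F [-0.2  0.2 -0.3] w 0.996 q [ 0.52 -0.39  2.49 -0.47  0.66  0.76]
F in u,y,n [-0.3  0.2 -0.1] T [-0.04  0.25  0.01]
(0.1, 0.0, 0.062, -1.735) [0.36033848 0.15785091 0.23592743] [-0.03  0.24  6.03] [-0.009  0.    -0.001]
```

View pics/w10.png

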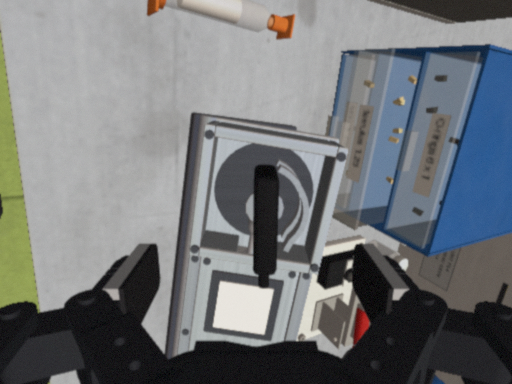

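```bash
python3 - <<'E'
from tgt import *
m,im=pickle.load(open("w10.pkl","rb"))
g=im.max(2)<45
for r in range(150,300,8):
    c=np.where(g[r,230:300])[0]+230
    print(r,c.min() if len(c) else 0,c.max() if len(c) else 0,len(c))
for y in(.07,.1,.13):print([np.round(proj(m,W(P,y,0,h))[0],1) for h in(.042,.06,.078)])
i=cv2.resize(im[140:300,180:350,::-1],None,fx=4,fy=4,interpolation=cv2.INTER_CUBIC)
for h in(.038,.078):
  for y,u in((.1,0),(.055,.047),(.148,.047),(.055,-.047),(.148,-.047)):
    q=(proj(m,W(P,y,u,h))[0]-[180,140]+.5)*4
    if h<.05 or u==0:cv2.circle(i,tuple(int(a) for a in q),4,(0,0,255),-1)
cv2.imwrite("pics/w10z.png",i)
E
```

```text
150 0 0 0
158 0 0 0
166 256 273 18
174 254 276 23
182 254 278 25
190 254 278 25
198 255 277 23
206 255 276 22
214 255 276 22
222 254 277 24
230 254 276 23
238 254 275 22
246 254 276 23
254 254 276 23
262 254 275 22
270 254 274 21
278 258 267 10
286 261 267 7
294 0 0 0
[array([254.7, 248.2]), array([254.4, 260.9]), array([254. , 275.8])]
[array([262.1, 207.6]), array([262.3, 217.3]), array([262.6, 228.8])]
[array([269.9, 163.8]), array([270.9, 169.9]), array([272.1, 177.2])]
```

View pics/w10z.png

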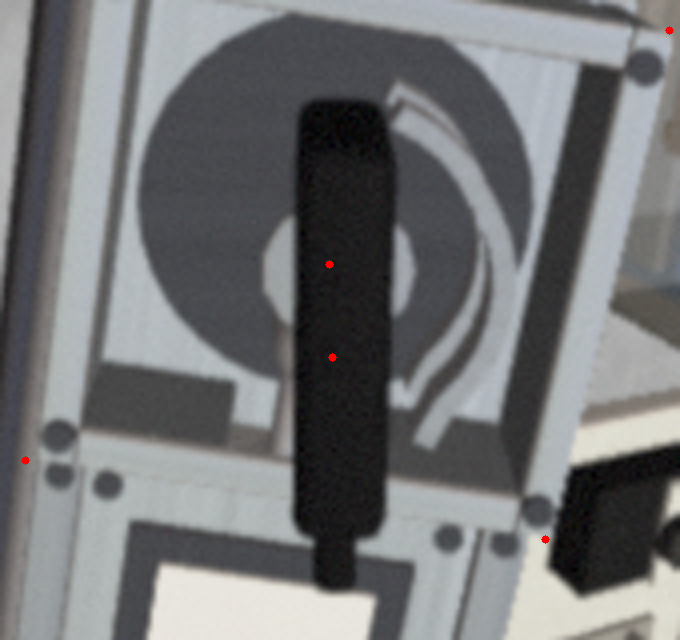

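Bar centre is at px (265,222) against a predicted (262.6,229), so the target only needs about 1 mm of correction. Descending.

```bash
python3 tgt.py .101 0.001 .062 -1.735
```

```text
t 10.025 grasp y,u,h mm [ 99.6  -3.  122.5] rot [ 0.006 -0.008 -1.733] F [-0.1 -0.3  0.6] w 1.0 q [ 0.52 -0.39  2.49 -0.47  0.66  0.76]
F in u,y,n [ 0.2 -0.3  0.5] T [-0.03  0.22 -0.05]
(0.101, 0.001, 0.062, -1.735) [0.36128165 0.15877851 0.23642743] [0.07 0.34 6.05] [-0.009  0.    -0.002]
```

```bash
python3 -m jog '[[[0,0.1,0.3,2,-0.009,0,0],[0,0.1,0.3,4,-0.009,0,0],[0,0.1,0.3,6,-0.009,0,0],[0,0.1,0.3,6,-0.009,0,0]]]' >/dev/null
python3 tgt.py .101 0.001 .062 -1.735
python3 - <<'E'
from tgt import *
im=bot.read_camera("wrist")
i=im[:,:,::-1].copy();cv2.imwrite("pics/w11.png",i)
E
```

```text
t 10.525 grasp y,u,h mm [100.5   0.   62.1] rot [-0.    -0.002 -1.733] F [-0.8 -0.2 -0.1] w 1.001 q [ 0.47 -0.23  2.49 -0.59  0.49  0.85]
F in u,y,n [-0.7 -0.3  0.3] T [-0.09  0.26 -0.03]
(0.101, 0.001, 0.062, -1.735) [0.36128165 0.15877851 0.23642743] [0.01 0.08 0.01] [-0.001  0.001 -0.002]
```

View pics/w11.png

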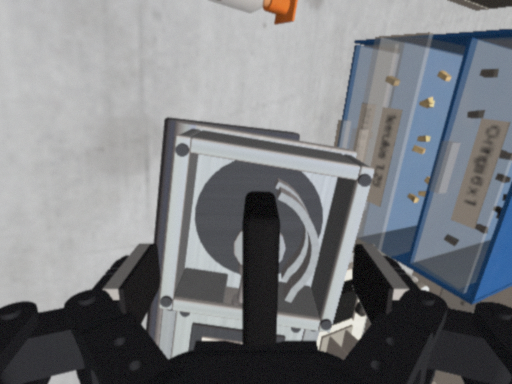

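The bar is between the pads, centred at column 261 against a finger midline of 255, so I'll shift +0.15 cm and close gently.

```bash
python3 -m jog '[[[0,0,0.15,0,0,0,0],[0.5,0,0.15,0,0,0,0],[1,0,0.15,0,0,0,0],[1,0,0.15,0,0,0,0],[1,0,0.15,0,0,0,0],[1,0,0.15,0,0,0,0],[1,0,0.15,0,0,0,0]]]' 40 
python3 tgt.py
python3 - <<'E'
from tgt import *
im=bot.read_camera("wrist")
i=im[:,:,::-1].copy();cv2.imwrite("pics/w12.png",i)
E
```

```text
time: 11.45
tool_pos: [0.3612, 0.1591, 0.2381]
tcp_rot: [1.825, 1.982, 0.445]
wrist_force: [-11.3, 1.7, 6.7]
width: 0.156
t 11.45 grasp y,u,h mm [101.3   1.7  63.5] rot [-0.001 -0.    -1.733] F [-11.3   1.7   6.7] w 0.156 q [ 0.47 -0.23  2.49 -0.58  0.49  0.85]
F in u,y,n [-6.5  0.8 11.5] T [ 0.01  1.13 -0.06]
```

View pics/w12.png

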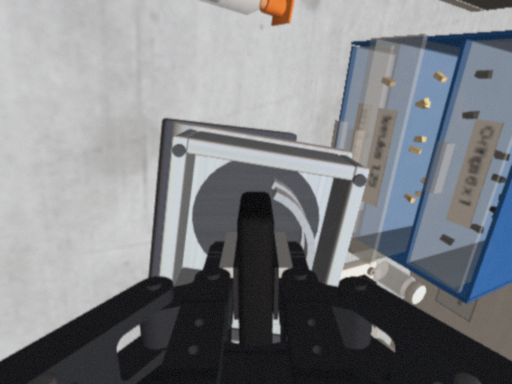

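Gripped, width 0.156 (13 mm). Joint 6 leaves about 1.6 rad on this grasp, so I'll relieve the preload, turn part way, and then regrasp with the tool half a turn round.

```bash
python3 -m jog '[[[1,0,-0.08,-0.1,0,0,0],[1,0,-0.08,-0.1,0,0,0.1],[1,0,-0.08,-0.1,0,0,0.2],[1,0,-0.08,-0.1,0,0,0.3],[1,0,-0.08,-0.1,0,0,0.3]]]' 50
python3 tgt.py
```

```text
time: 12.12
tool_pos: [0.3612, 0.1591, 0.2384]
tcp_rot: [2.129, 1.711, 0.534]
wrist_force: [10.6, -0.0, -12.1]
width: 0.159
t 12.125 grasp y,u,h mm [101.3   2.2  63.8] rot [-0.001  0.002 -1.434] F [ 10.6  -0.  -12.1] w 0.159 q [ 0.47 -0.23  2.49 -0.58  0.49  1.15]
F in u,y,n [  3.1   0.8 -15.8] T [-0.04 -0.32  0.08]
```

```bash
python3 -m jog '[[[1,0,0.02,0.06,0,0,0.1],[1,0,0.02,0.06,0,0,0.2],[1,0,0.02,0.06,0,0,0.3],[1,0,0.02,0.06,0,0,0.4],[1,0,0.02,0.06,0,0,0.4]]]' 50
python3 tgt.py
```

```text
time: 12.75
tool_pos: [0.3618, 0.1589, 0.2387]
tcp_rot: [2.482, 1.282, 0.639]
wrist_force: [6.6, -2.8, -3.1]
width: 0.157
t 12.75 grasp y,u,h mm [101.1   3.   63.7] rot [-0.002  0.002 -1.034] F [ 6.6 -2.8 -3.1] w 0.157 q [ 0.47 -0.23  2.49 -0.58  0.49  1.55]
F in u,y,n [ 4.3 -2.2 -6.1] T [-0.44 -0.23 -0.05]
```

```bash
python3 -m jog '[[[1,0,0,0.02,0,0,0.1],[1,0,0,0.02,0,0,0.2],[1,0,0,0.02,0,0,0.3],[1,0,0,0.02,0,0,0.4],[1,0,0,0.02,0,0,0.4]]]' 50 >/dev/null
python3 tgt.py
python3 -m jog '[[[1,0,0,0,0,0,0.1],[1,0,0,0,0,0,0.2],[1,0,0,0,0,0,0.3],[1,0,0,0,0,0,0.4],[1,0,0,0,0,0,0.4]]]' 50 >/dev/null
python3 tgt.py
python3 - <<'E'
from tgt import *
im=bot.read_camera("wrist")
i=im[:,:,::-1].copy();cv2.imwrite("pics/w13.png",i)
E
```

```text
t 13.375 grasp y,u,h mm [100.6   3.6  63.7] rot [-0.003  0.003 -0.634] F [ 6.3 -5.4 -1.1] w 0.156 q [ 0.47 -0.23  2.49 -0.59  0.49  1.95]
F in u,y,n [ 5.2 -4.8 -4.3] T [-0.99 -0.5  -0.02]
t 14.0 grasp y,u,h mm [99.9  3.9 63.7] rot [-0.004  0.003 -0.234] F [ 8.2 -9.4 -0.4] w 0.16 q [ 0.46 -0.23  2.49 -0.59  0.5   2.35]
F in u,y,n [ 7.5 -8.7 -4.8] T [-1.47 -0.81 -0.03]
```

View pics/w13.png

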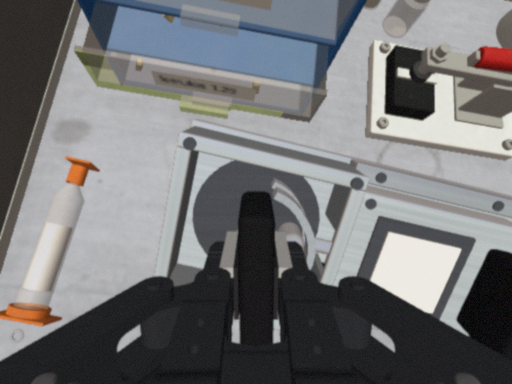

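The cam has turned with the bar to about 1.34. I'll release, lift, turn the tool back half a turn and regrasp.

```bash
python3 -m jog '[[[0,0,0,0,0,0,0],[0,0,0,0,0,0,0],[0,0,0,0,0,0,0],[0,0,0,0,0,0,0],[0,0,0,0,0,0,0],[0,0,0,-3,0,0,0],[0,0,0,-5.5,0,0,0],[0,0,0,-5.5,0,0,-0.18],[0,0,0,-5.5,0,0,-0.36],[0,0,0,-5.5,0,0,-0.54],[0,0,0,-5.5,0,0,-0.72],[0,0,0,-5.5,0,0,-0.72]]]' 40 >/dev/null
python3 tgt.py
python3 - <<'E'
from tgt import *
m=bot.camera_model("wrist");im=bot.read_camera("wrist")
pickle.dump((m,im),open("w14.pkl","wb"))
i=im[:,:,::-1].copy();cv2.imwrite("pics/w14.png",i)
E
```

```text
t 15.55 grasp y,u,h mm [101.6   2.5 118.7] rot [-0.001  0.003 -0.952] F [-0.5 -0.6 -0.2] w 1.001 q [ 0.52 -0.38  2.48 -0.49  0.64  1.55]
F in u,y,n [-0.5 -0.6  0. ] T [-0.02  0.21 -0.01]
```

View pics/w14.png

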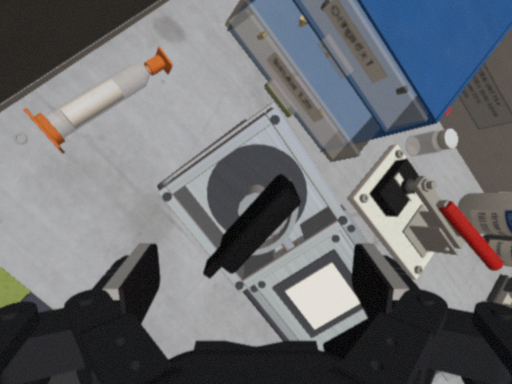

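The nose tip at (208,272) now points down-slope and the plate is still against the lock. Next I'll measure the bar's angle and centre.

```bash
python3 - <<'E'
from tgt import *
m,im=pickle.load(open("w14.pkl","rb"))
n=R.from_euler('z',P[2]).apply(N)
def onpl(uv,h):
    c,d=ray(m,uv);B=W(P,0,0,h);X=c+d*(n@(B-c))/(n@d)
    X=R.from_euler('z',-P[2]).apply(X-[P[0],P[1],.048]);return np.array([X@Y,X@U])
g=(im.max(2)<45).astype(np.uint8);g[:165]=0;g[290:]=0;g[:,:200]=0;g[:,305:]=0
nl,lab,st,ce=cv2.connectedComponentsWithStats(g);k=1+st[1:,4].argmax();print(st[k],ce[k])
ys,xs=np.where(lab==k);ln=cv2.fitLine(np.stack([xs,ys],1).astype(np.float32),cv2.DIST_L2,0,.01,.01).ravel();print(ln)
a=onpl(ln[2:]-40*ln[:2],.065);b=onpl(ln[2:]+40*ln[:2],.065);d=b-a
print("th",np.arctan2(-d[1],-d[0]),np.arctan2(d[1],d[0]))
t=onpl((207,272),.051);print("nose",t,"ang about (.1,0)",np.arctan2(-t[1],.1-t[0]),"about(.0985,.002)",np.arctan2(-t[1]+.002,.0985-t[0]))
print("box",cv2.minAreaRect(np.stack([xs,ys],1).astype(np.float32)))
E
```

```text
[ 204  174   97  103 3715] [254.50605653 225.32193809]
[  0.6705616   -0.74185383 254.50606    225.32195   ]
th -1.8224952035423005 1.3190974500474928
nose [ 0.08701982 -0.04786819] ang about (.1,0) 1.3059989970341368 about(.0985,.002) 1.3445281120758639
box ((250.7685546875, 230.15826416015625), (35.89681625366211, 125.38201141357422), 42.397438049316406)
```

```bash
python3 -m jog '[[[0,0,0,0,0,0,-0.18],[0,0,0,0,0,0,-0.36],[0,0,0,0,0,0,-0.54],[0,0,0,0,0,0,-0.72],[0,0,0,0,0,0,-0.90],[0,0,0,0,0,0,-1.08],[0,0,0,0,0,0,-1.26],[0,0,0,0,0,0,-1.44],[0,0,0,0,0,0,-1.62],[0,0,0,0,0,0,-1.8],[0,0,0,0,0,0,-1.98],[0,0,0,0,0,0,-2.16]]]' >/dev/null
python3 -m jog '[[[0,0,0,0,0,0,-0.18],[0,0,0,0,0,0,-0.27],[0,0,0,0,0,0,-0.27]]]' >/dev/null
python3 tgt.py .099 .002 .063 -3.38
python3 - <<'E'
from tgt import *
m=bot.camera_model("wrist");im=bot.read_camera("wrist")
pickle.dump((m,im),open("w15.pkl","wb"))
i=im[:,:,::-1].copy();cv2.imwrite("pics/w15.png",i)
E
```

```text
t 17.475 grasp y,u,h mm [101.6   2.6 118.7] rot [ 0.004 -0.001  2.902] F [-0.1  0.1 -0.8] w 0.993 q [ 0.52 -0.38  2.48 -0.49  0.64 -0.88]
F in u,y,n [-0.5  0.1 -0.6] T [-0.01  0.26  0.03]
(0.099, 0.002, 0.063, -3.38) [0.36148668 0.15675565 0.23779345] [ 0.09 -0.24  5.57] [0.    0.003 0.001]
```

View pics/w15.png

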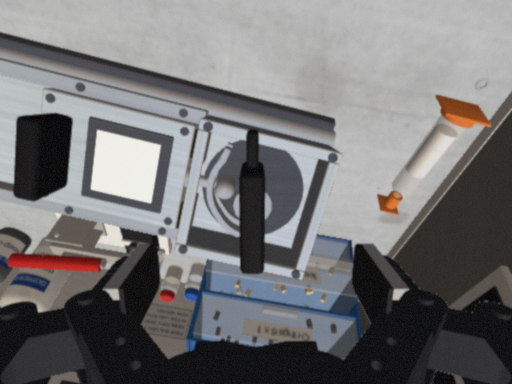

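The stud head is caught in the cam groove at (225,187). The bar is vertical at column 252, between the fingers. Descending and gripping.

```bash
python3 -m jog '[[[0,0.1,-0.2,2,0,0,0],[0,0.1,-0.2,4,0,0,0],[0,0.1,-0.2,5.4,0,0,0],[0,0.1,-0.2,5.4,0,0,0]]]' >/dev/null
python3 tgt.py
python3 - <<'E'
from tgt import *
cv2.imwrite("pics/w16.png",bot.read_camera("wrist")[:,:,::-1])
E
```

```text
t 18.025 grasp y,u,h mm [98.8  1.2 63.9] rot [0.    0.001 2.901] F [-0.5  0.7  0.4] w 0.996 q [ 0.46 -0.23  2.49 -0.58  0.49 -0.81]
F in u,y,n [-0.2  0.6  0.6] T [ 0.03  0.25 -0.01]
```

View pics/w16.png

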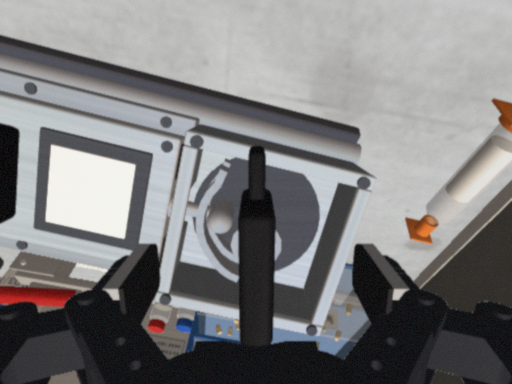

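The bar is at column 256, centred between the pads. Closing, then turning.

```bash
python3 -m jog '[[[0.5,0,0,0,0,0,0],[1,0,0,0,0,0,0],[1,0,0,0,0,0,0],[1,0,0,0,0,0,0],[1,0,0,0,0,0,0],[1,0,0,-0.05,0,0,0]]]' 50 >/dev/null
python3 tgt.py
python3 -m jog '[[[1,0,0,0,0,0,0.1],[1,0,0,0,0,0,0.2],[1,0,0,0,0,0,0.3],[1,0,0,0,0,0,0.3]]]' 60 >/dev/null
python3 tgt.py
```

```text
t 18.825 grasp y,u,h mm [99.4  2.5 65.2] rot [ 0.005 -0.001  2.899] F [ 7.8 -0.8 -7.7] w 0.158 q [ 0.46 -0.24  2.49 -0.58  0.49 -0.81]
F in u,y,n [  2.9  -0.1 -10.6] T [-0.19 -0.32 -0.04]
t 19.325 grasp y,u,h mm [99.2  2.5 65.1] rot [-0.004  0.    -3.085] F [ 3.8 -2.6 -1.8] w 0.151 q [ 0.46 -0.24  2.49 -0.58  0.49 -0.51]
F in u,y,n [ 2.5 -2.3 -3.6] T [-0.45 -0.24 -0.06]
```

```bash
python3 -m jog '[[[1,0,0,0,0,0,0.1],[1,0,0,0,0,0,0.2],[1,0,0,0,0,0,0.3],[1,0,0,0,0,0,0.3]]]' 80 >/dev/null
python3 tgt.py
python3 -m jog '[[[1,0,0,0,0,0,0.1],[1,0,0,0,0,0,0.2],[1,0,0,0,0,0,0.25],[1,0,0,0,0,0,0.25]]]' 80 >/dev/null
python3 tgt.py
python3 - <<'E'
from tgt import *
cv2.imwrite("pics/w17.png",bot.read_camera("wrist")[:,:,::-1])
E
```

```text
t 19.825 grasp y,u,h mm [99.   2.5 65.2] rot [-0.004  0.    -2.787] F [ 4.7 -4.1 -2.6] w 0.15 q [ 0.46 -0.24  2.49 -0.58  0.5  -0.21]
F in u,y,n [ 3.  -3.7 -4.7] T [-0.74 -0.34  0.01]
t 20.325 grasp y,u,h mm [98.9  2.4 65.2] rot [-0.003  0.    -2.537] F [ 3.6 -4.7 -0.6] w 0.149 q [ 0.46 -0.24  2.49 -0.58  0.5   0.04]
F in u,y,n [ 3.2 -4.4 -2.5] T [-0.84 -0.38 -0.06]
```

View pics/w17.png

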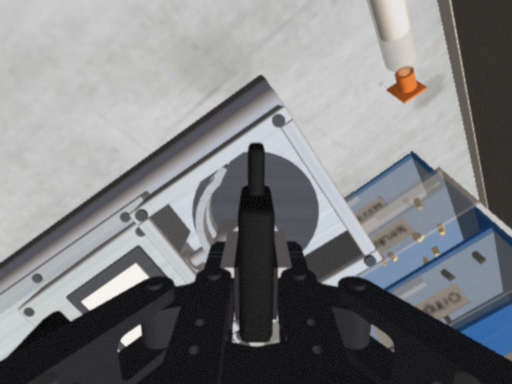

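The tool angle puts the handle at about 2.17. I'll add a small margin, then release and check.

```bash
python3 -m jog '[[[1,0,0,0,0,0,0.06],[1,0,0,0,0,0,0.06]]]' 80 >/dev/null
python3 tgt.py
python3 -m jog '[[[0,0,0,0,0,0,0.06],[0,0,0,0,0,0,0],[0,0,0,0,0,0,0],[0,0,0,0,0,0,0],[0,0,0,0,0,0,0],[0,0,0,-3,0,0,0],[0,0,0,-6,0,0,0],[0,0,0,-9,0,0,0],[0,0,0,-9,0,0,0]]]' 40 >/dev/null
python3 - <<'E'
from tgt import *
where()
m=bot.camera_model("wrist");im=bot.read_camera("wrist")
pickle.dump((m,im),open("w18.pkl","wb"))
cv2.imwrite("pics/w18.png",im[:,:,::-1])
E
```

```text
t 20.625 grasp y,u,h mm [98.9  2.4 65.2] rot [-0.003  0.    -2.477] F [ 4.  -4.1 -0.1] w 0.151 q [ 0.46 -0.24  2.49 -0.58  0.5   0.09]
F in u,y,n [ 3.6 -3.8 -2.3] T [-0.91 -0.32 -0.06]
t 21.75 grasp y,u,h mm [100.6   4.1 157.1] rot [-0.007  0.008 -2.473] F [ 0.2  1.1 -0.3] w 1.003 q [ 0.55 -0.47  2.47 -0.45  0.74 -0.01]
F in u,y,n [-0.   1.1 -0.3] T [-0.    0.25 -0.01]
```

View pics/w18.png

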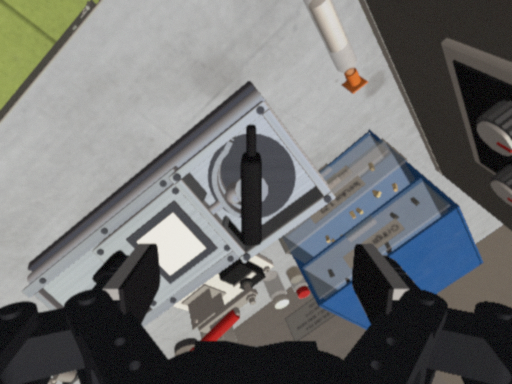

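```bash
python3 - <<'E'
from tgt import *
m,im=pickle.load(open("w18.pkl","rb"))
n=R.from_euler('z',P[2]).apply(N)
def onpl(uv,h):
    c,d=ray(m,uv);B=W(P,0,0,h);X=c+d*(n@(B-c))/(n@d)
    X=R.from_euler('z',-P[2]).apply(X-[P[0],P[1],.048]);return np.array([X@Y,X@U])
g=(im.max(2)<45).astype(np.uint8);g[:115]=0;g[250:]=0;g[:,:235]=0;g[:,268:]=0
nl,lab,st,ce=cv2.connectedComponentsWithStats(g);k=1+st[1:,4].argmax();print(st[k],ce[k])
ys,xs=np.where(lab==k);ln=cv2.fitLine(np.stack([xs,ys],1).astype(np.float32),cv2.DIST_L2,0,.01,.01).ravel();print(ln)
a=onpl(ln[2:]-40*ln[:2],.065);b=onpl(ln[2:]+40*ln[:2],.065);d=b-a
print("th",np.arctan2(-d[1],-d[0]),np.arctan2(d[1],d[0]))
t=onpl((251,127),.051);print("nose",t,"ang",np.arctan2(-t[1],.1-t[0]),np.arctan2(-t[1]+.002,.0985-t[0]))
# yaw check: housing rim screws near edges
a,b=onpl((104,231),.014),onpl((175,169),.038);print(a,b)
z=cv2.resize(im[80:260,90:340,::-1],None,fx=3.2,fy=3.2,interpolation=cv2.INTER_CUBIC);cv2.imwrite("pics/w18z.png",z)
E
```

```text
[ 235  126   27  120 2077] [250.61579201 192.48290804]
[  0.00901814  -0.99995935 250.6158     192.48291   ]
th 2.2517663372035206 -0.8898263163862726
nose [ 0.12986717 -0.03663628] ang 2.254758000903138 2.2527260161264824
[-0.03058082 -0.0437754 ] [ 0.06403274 -0.04696997]
```

View pics/w18z.png

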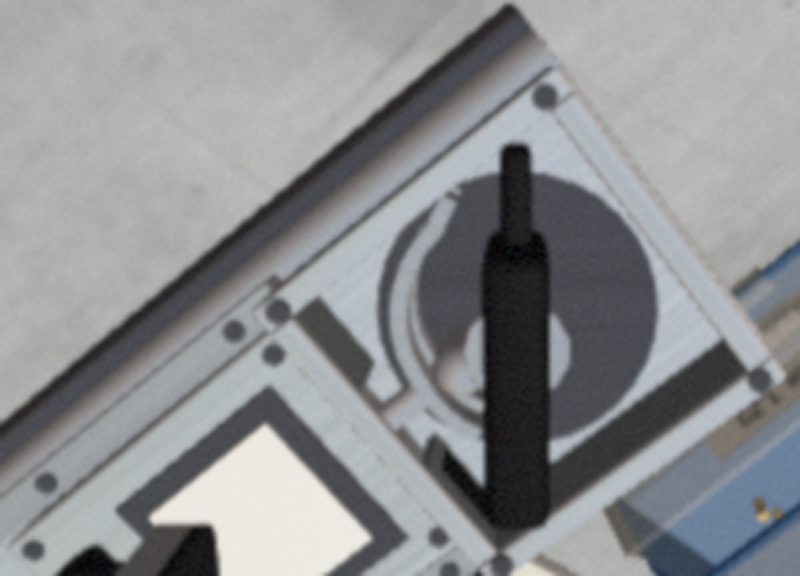

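```bash
python3 -m jog '[[[0,0,0,-2,0,0,0],[0,0,0,-2,0,0,0],[0,0,0,-2,0,0,0],[0,0,0,-2,0,0,0]]]'; python3 - <<'E'
from tgt import *
a=cv2.imread("pics/top0.png");b=bot.read_camera("top")[:,:,::-1]
cv2.imwrite("pics/top1.png",b);cv2.imwrite("pics/side1.png",bot.read_camera("side")[:,:,::-1])
for n,(x0,y0,x1,y1) in dict(tape=(350,155,388,190),tub=(350,190,384,225),syr=(146,160,166,210)).items():
    print(n,cv2.absdiff(a[y0:y1,x0:x1],b[y0:y1,x0:x1].copy()).max())
E
```

```text
time: 22.3
tool_pos: [0.3052, 0.1613, 0.3335]
tcp_rot: [0.961, 2.45, 0.204]
wrist_force: [-0.7, 0.1, -0.2]
width: 1.004
tape 5
tub 5
syr 197
```

View pics/top1.png

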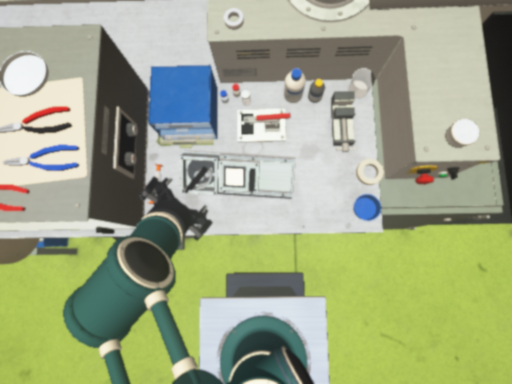

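View pics/side1.png

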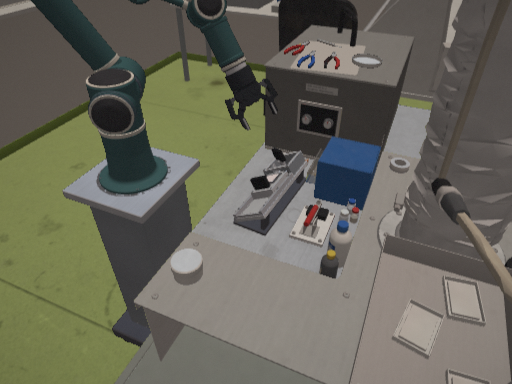

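In the top view the tape and tub are unchanged (pixel difference 5 at most). The syringe's orange end is still at (158,167), with the rest hidden by the raised gripper. The arm is clear, so I'm handing in.

```bash
python3 -c "
from workcell import bot
print(bot.finish_job())"
```

```text
the job is handed in; nothing more can be done
None
```

The plate is in the lock and the lock is closed. I slid the plate by its rib until the stud was in the lock. I kept pushing until the sprung pads pressed back at about 1.4 N/mm, roughly 2 mm into them. I then turned the handle clockwise in two grasps, let go and backed off, handing in at about 22 s.

**Last checks**
- **Handle:** the wrist picture after release puts it at about 2.25 rad by both the bar and the nose, past the 2.0 detent.
- **Stud and plate:** the stud is held behind the spiral wall and the plate sits flush against the lock.
- **Bystanders:** the tape roll and tub look unchanged in the top view. The syringe check failed (pixel difference 197) because the raised gripper hid most of it. Its visible end was in place, and it looked in place in the wrist views too.

**What disagreed or stayed unconfirmed**
- The camera fit placed the plate's contact with the pads about 1.6 mm from where the force rose, and the stand's yaw was only good to about 0.02 rad.
- The rib was gripped about 12 mm up-slope of its middle, because joint 3 was at its limit.
- The measured moment showed no clear click at the detent, so being past it rests on the angle alone.
- I judged the plate tight by eye, not by a separate measurement.

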